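# Seat a printing block in the type-height gauge and hold the gauge bridge at its mark

## Task

Check the height of the printing block: plug its foot into the socket in the gauge's bed until the block sits flat and fully home, then pull the gauge's spring-return bridge out over it by the upright handle until the pointer stands over the dark gap of the index clip. The bridge springs back if let go, so keep hold of the handle there and finish while still holding it steady. Leave the ink tin, the wooden planing block and the composing stick where they are.

Things in the scene. Friction and masses are not known exactly. Their poses are not given: they have to be found in the camera images.
- gauge: the fixed type-height gauge: grey base plate 270 x 205 mm, 8 mm thick, and on it a steel bed 240 (x) x 110 (y) mm whose top is 30 mm above the bench. Origin: centre of the underside, on the bench; z up; its x axis runs along the bed away from the robot, the bridge is pulled along its -x. Index rail along its +y side (y = 72 to 92 mm, 30 mm high). Spring housing at x = 96 to 118 mm, |y| < 22 mm, 88 mm high
- socket (a point): centre of the mouth of the socket, level with the bed's top, 30 mm on the -x side of the gauge's origin; axes as the gauge. Rectangular hole 32 mm along x, 24 mm along y, 18 mm deep, with 2 mm chamfered mouth
- block: the loose printing block, grey metal, about 0.1 to 0.21 kg, standing on its foot. Origin: centre of the foot's underside. Foot 30 (block x) x 22 (block y) x 16 mm high; on it the head 46 (x) x 32 (y) mm, from z = 16 to 48 mm, with a dark raised pattern on its upper face. Symmetric: it fits either way round (yaw or yaw + 180 deg), long side along the gauge's x
- shoulder (a point): the point on the block's axis at the underside of its head, 16 mm above the block's origin; coincides with socket when the block is fully home
- bridge (a joint): travel of the bridge in m along the gauge's -x: 0 at rest, most 0.13. Spring pull about 4 N at 0, plus 0.6 N per 10 mm. The bridge is an aluminium portal 34 mm along x, centred at gauge x = 70 mm at rest; its crosspiece is 65 to 77 mm above the bench: it passes 3 mm over a seated block and hits one that stands proud. On its middle lies a dial 44 mm across, up to 92 mm high
- handle_mid (a point): the grip point of the upright black handle on the bridge's overhanging -y end, 98 mm to the gauge's -y side of the bridge's middle and 107 mm above the bench. The handle is 16 mm thick along the gauge's x, 34 mm wide along y and stands from 77 mm (top of the crosspiece) to 129 mm above the bench; the point is on its centre line. Axes as the gauge
- pointer (a point): point on the dark pointer that sticks out at the bridge's +y end (3 mm wide along x), over the index rail, 85 mm on the gauge's +y side and 36 mm above the bench; it moves with the bridge
- clip: the index clip, the mark: fixed on top of the index rail, 30 mm along x, 24 mm along y, two brass pads 4 mm high with a dark gap 10 mm wide between them. Origin: underside centre, in the middle of the gap; axes as the gauge. The mark is met when the pointer is over the gap, at clip x = 0. Where it sits along the rail varies by some 25 mm
- tin: bystander: ink tin, 72 mm across, 70 mm tall, origin at the underside centre
- planer: bystander: wooden planing block 100 x 70 x 44 mm, origin at the underside centre
- stick: bystander: flat steel composing stick 240 x 50 x 19 mm, origin at the underside centre

How it is judged:
On the way, in this order (a step that is already met when the one before it is completed fails the run):
1. the block is seated fully home in the socket while the bridge is still at rest (horizontal distance between shoulder and socket below 0.003 m and z of shoulder in the frame of socket between -0.003 and 0.0015 m and angle between block's own z axis and vertical below 0.06 rad and angle between the x axis of block and the x axis of gauge, either way round below 0.1 rad and value of joint bridge below 0.015 m), for 0.3 s.
2. with the block seated, the bridge is held with its pointer over the gap of the clip (horizontal distance between shoulder and socket below 0.003 m and z of shoulder in the frame of socket between -0.003 and 0.0015 m and angle between block's own z axis and vertical below 0.06 rad and angle between the x axis of block and the x axis of gauge, either way round below 0.1 rad and x of pointer in the frame of clip between -0.005 and 0.005 m and contact force between the fingers and bridge above 2 N and distance between the grasp point and handle_mid below 0.05 m), for 0.5 s.
At the end, for the whole second after the job is handed in: block fully home in the socket (within 3 mm sideways, 1.5 mm in height, upright, long side along the bed within 0.1 rad), not touched; pointer within 5 mm of the middle of the clip's gap, bridge still (under 10 mm/s), fingers holding the handle with over 2 N, through the last second (all of step 2 and velocity of joint bridge between -0.01 and 0.01 m/s and contact force between the fingers and block below 0.5 N); the arm keeps its last pose, push and grip.
It fails at once if the ink tin, the planing block or the composing stick is moved by more than 20 mm (distance of any of tin, planer, stick from where it was at the start of the episode above 0.02 m).
It also fails if it takes over 58 s, if anything falls off the work surface, if the arm or the gripper's body presses on something with over 40 N, if the wrist force passes 120 N, or if a joint passes its speed limit or range.

## Robot

A 6-joint arm with a two-finger parallel gripper is mounted at the origin on the work surface. World frame = base frame: x ahead of the robot, y to its left, z up, the work surface at z = 0. Lengths are in m, angles in rad, forces in N, time in s.
With the tool pointing down it reaches from about 0.35 to 0.975 m from the base axis. Payload 4.9 kg.
Tool frame: the origin (TCP) lies midway between the tips of the shut fingers; the grasp point (between the pads) lies ctrl.grip_point_offset behind it (ctrl.grip_point_offset is the distance from the TCP to the grasp point, in m); x points along the fingers, y is the direction in which the jaws open and shut, and the axes are right-handed (so a half turn about x gives the same grasp; the last joint's range is limited). The gripper opens to 85 mm and grips with 20 to 120 N. Pads are 22 mm wide; open, the fingers measure 114 mm over their backs; the gripper's body (76 mm by 85 mm) begins 54 mm behind the grasp point. The pads swing forward as they close: fully open they stand 13 mm farther back than shut.
Start: joints at [-1.417, 0.053, 1.613, -0, 1.476, -0.119], TCP at [0.168, -0.602, 0.231] pointing down, gripper open.
Joint ranges: [-3.01, 3.01], [-1.01, 2.22], [0.06, 2.58], [-1.02, 4.17], [0.09, 2.62], [-3.14, 3.14]. Speed limits (rad/s): [2.57, 2.57, 3.14, 3.14, 3.14, 3.14].

## Interface

Orientations are given as a rotation vector (axis times angle).
In Python, from station import ctrl gives the robot as it stands. The module is installed in compiled form; this text tells all that it offers.
- The arm moves only by the tool drive_tool, never from a script. Its argument "commands" is text: rows parted by semicolons, each of 5 numbers parted by spaces: the closure, from -1 (fully open) to 1 (shut), so that 0 is half open, then the shift along the tool's x, y, z in units of 40 mm (1.0 is 40 mm), then the turn about the tool's x in units of 5 degrees (1.0 is 5 degrees). A call has 1 to 8 rows; each row is the pose to reach, as a shift and turn from the pose commanded when the call began, along the tool's axes at that moment; what a row does not reach only later rows make up. A row lasts 1/12 s, in which the tool goes at most 41.7 mm and 7.16 degrees, less where a joint would pass 70% of its speed; a pose out of reach is approached as far as the arm can. A call with a gripper value outside its range is refused whole. The fingers move at their own pace and stop on an object; "newtons" is the grip in N (left out, the last holds). Time passes only in rows, so rows that repeat a pose let the fingers close. It gives the time, the measured TCP pose, the force and the opening at its end, in the units of the state.
- ctrl.get_obs(): the state, without advancing time (a new reading comes with each control period).
- ctrl.get_image(name): name is "scene" or "top" or "wrist"; returns (picture, depth): 384x512x3 uint8, blue, green, red; 384x512 float32, m along the optical axis (not along the pixel's ray), 0 where there is no reading.
- ctrl.camera_info(name): a dict with "K" (3x3 intrinsics, pixels), "k1" (the pictures are not rectified: a ray, as slopes to the right and down, at radius r is drawn at 1 + k1 r^2 times it, then the intrinsics apply), "T" (4x4, takes a point from camera to world coordinates). Camera axes: x right, y down, z forward; pixel columns grow to the right and rows downward; lengths in m; the calibration is good to about 2 mm. A picture is of the moment at which its call begins: read the wrist's pose just before it. camera_info takes no time and is no camera call; for the wrist camera it gives the pose at the moment of the call.
- ctrl.finish_job(): hands the job in, once; it reports no verdict.
The state is a dict: "t": time; "q": joint angles; "dq": joint speeds; "effort": joint torques, N m; "tool_pos": TCP position; "tool_rot": TCP orientation; "contact_force": force on the tool from outside, world axes, zero at the start; "wrist_torque": the same for the moment, N m; "opening": finger opening in m.
Only numpy, scipy, OpenCV 4.12 (cv2) and the standard library are available. Lean on these libraries where they do the work, as an engineer would, in place of code of your own. Each camera call takes 0.05 s, during which the arm holds its last target.

## Working session

There is one attempt and no reset: what is moved stays moved. The work goes in short steps, Python scripts to look and compute and a tool call to move; the robot and the scene stay as the last step left them, time stands still between calls to the robot, and variables do not carry over. Pictures are saved under pics/ and viewed, and the job is handed in when it is done.

Besides the shell and the picture viewer there is one more tool, called after "Emit:" by a JSON object that holds its "fn" and its "kwargs". drive_tool: Moves the arm, as the interface text tells. Its arguments: {"type":"object","properties":{"commands":{"type":"string"},"newtons":{"type":"number"}},"required":["commands"]}

```bash
mkdir -p pics; ls; cat > h.py <<'E'
import numpy as np, cv2, sys
from station import ctrl
from scipy.spatial.transform import Rotation as R
def save(n,tag):
    info=ctrl.camera_info(n); im,d=ctrl.get_image(n)
    cv2.imwrite(f'pics/{tag}.png',im); np.savez(f'pics/{tag}.npz',im=im,d=d,K=info['K'],k1=info['k1'],T=info['T'])
    return im,d,info
def load(tag):
    z=np.load(f'pics/{tag}.npz'); return z['im'],z['d'],dict(K=z['K'],k1=float(z['k1']),T=z['T'])
def ray(info,u,v):
    K=info['K']; D=np.array([info['k1'],0,0,0,0.])
    p=cv2.undistortPoints(np.array([[[float(u),float(v)]]]),K,D)[0,0]
    return np.array([p[0],p[1],1.])
def at(info,d,u,v):
    z=d[int(round(v)),int(round(u))]; p=ray(info,u,v)*z
    return (info['T']@np.r_[p,1])[:3]
def onz(info,u,v,z):
    r=info['T'][:3,:3]@ray(info,u,v); o=info['T'][:3,3]
    return o+r*(z-o[2])/r[2]
def proj(info,P):
    Ti=np.linalg.inv(info['T']); P=np.atleast_2d(P); c=P@Ti[:3,:3].T+Ti[:3,3]
    s=c[:,:2]/c[:,2:]; r2=(s**2).sum(1,keepdims=True); s=s*(1+info['k1']*r2)
    K=info['K']; return np.c_[s[:,0]*K[0,0]+K[0,2],s[:,1]*K[1,1]+K[1,2]]
def cloud(info,d):
    h,w=d.shape; uu,vv=np.meshgrid(np.arange(w),np.arange(h))
    p=cv2.undistortPoints(np.stack([uu,vv],-1).reshape(-1,1,2).astype(float),info['K'],np.array([info['k1'],0,0,0,0.]))[:,0]
    c=np.c_[p,np.ones(len(p))]*d.reshape(-1,1)
    return (c@info['T'][:3,:3].T+info['T'][:3,3]).reshape(h,w,3)
def crop(tag,u0,v0,u1,v1,k,out):
    im=cv2.imread(f'pics/{tag}.png')[v0:v1,u0:u1]
    cv2.imwrite(f'pics/{out}.png',cv2.resize(im,None,fx=k,fy=k,interpolation=cv2.INTER_CUBIC))
E
python3 - <<'E'
from h import *
o=ctrl.get_obs()
for k,v in o.items(): print(k,np.round(v,4))
print(ctrl.grip_point_offset)
for n in('top','scene'):
    i=save(n,n+'1')[2]; print(n,i)
E
```

```text
pics
t 0.0
q [-1.4170e+00  5.3400e-02  1.6143e+00  1.0000e-04  1.4760e+00 -1.1900e-01]
dq [-0.0007  0.0004 -0.0016  0.0015 -0.0004  0.001 ]
effort [-9.00000e-04 -3.93688e+01 -3.70180e+01 -2.00000e-04  7.10000e-03
  0.00000e+00]
tool_pos [ 0.1683 -0.6012  0.23  ]
tool_rot [ 2.0765  0.2872 -2.0764]
contact_force [-0.5593  0.2363 -0.093 ]
wrist_torque [ 0.009  -0.038   0.0249]
opening 0.0853
0.0187
top {'K': array([[424.5258118 ,   0.        , 250.94402837],
       [  0.        , 424.5258118 , 186.4753295 ],
       [  0.        ,   0.        ,   1.        ]]), 'k1': 0.03908236825535707, 'T': array([[ 0.0186064 , -0.98782638,  0.15444363,  0.36605038],
       [-0.9998022 , -0.01946813, -0.00406886, -0.06147991],
       [ 0.00702606, -0.15433738, -0.98799322,  1.30751263],
       [ 0.        ,  0.        ,  0.        ,  1.        ]])}
scene {'K': array([[440.03557953,   0.        , 266.15953638],
       [  0.        , 440.03557953, 185.76936445],
       [  0.        ,   0.        ,   1.        ]]), 'k1': -0.04146835328057225, 'T': array([[ 0.76533817,  0.45487372, -0.45535414,  1.14166211],
       [ 0.64340732, -0.55924504,  0.52275425, -0.7251976 ],
       [-0.01686737, -0.69306197, -0.72068065,  1.00707286],
       [ 0.        ,  0.        ,  0.        ,  1.        ]])}
```

View pics/top1.png

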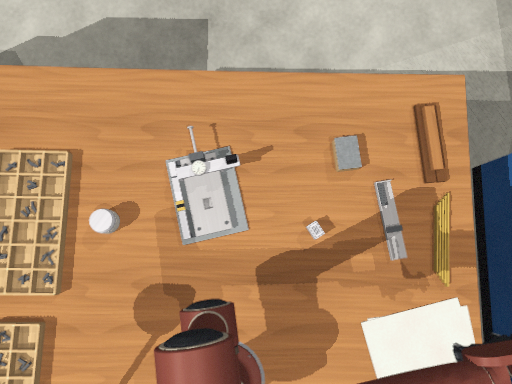

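View pics/scene1.png

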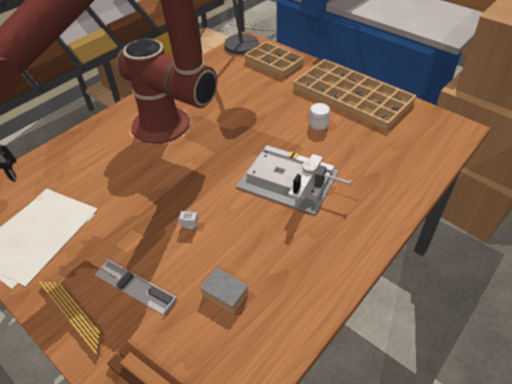

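```bash
python3 - <<'E'
from h import *
crop('top1',155,120,265,255,5,'g1'); crop('top1',290,205,345,255,10,'b1')
crop('scene1',225,135,365,220,5,'gs1'); crop('scene1',165,195,215,245,10,'bs1')
E
```

```text
(no output)
```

View pics/g1.png

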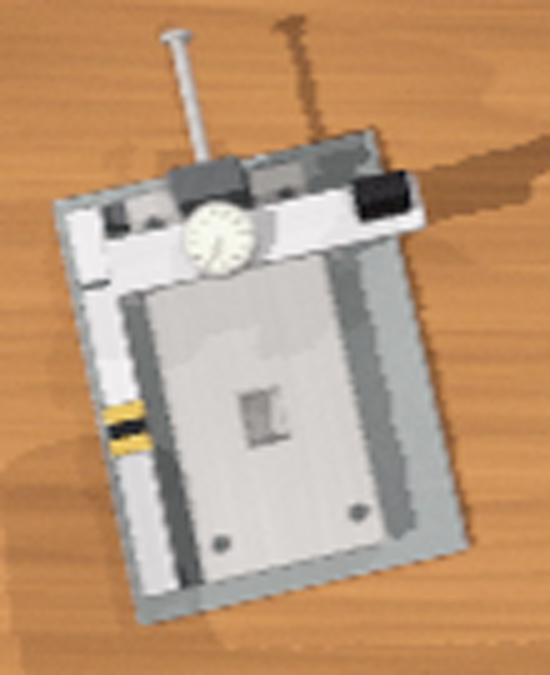

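View pics/b1.png

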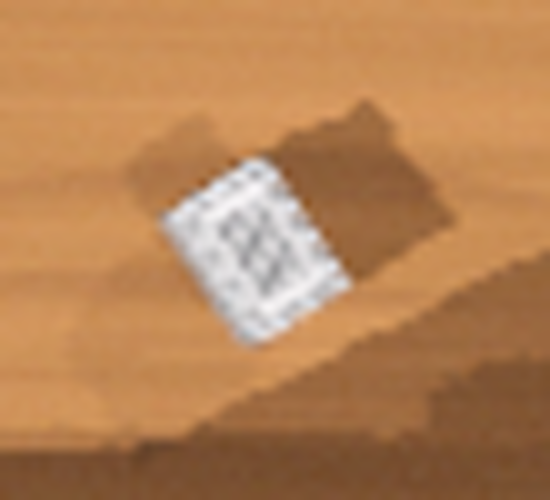

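View pics/gs1.png

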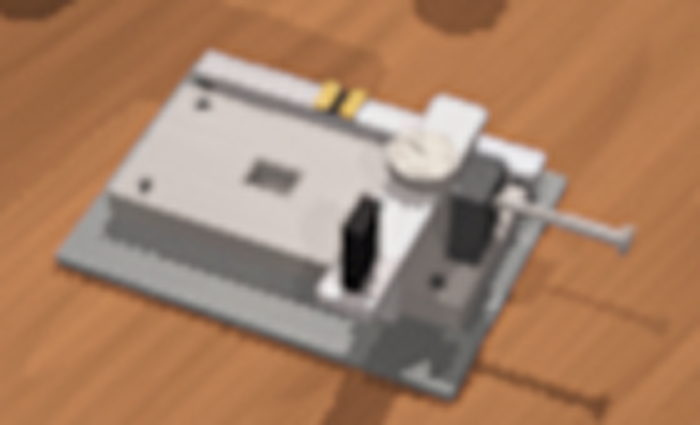

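View pics/bs1.png

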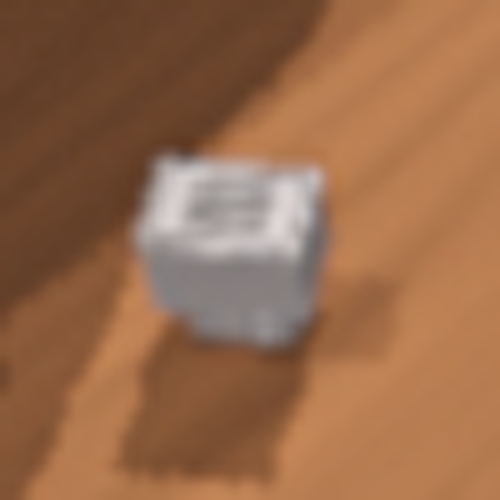

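```bash
cat > fit.py <<'E'
from h import *
from scipy.optimize import least_squares
def fit(obs,x0):
    # obs list (info,crop(u0,v0,k),px,local point)
    def pr(p,pt):
        c,s=np.cos(p[2]),np.sin(p[2]); return np.array([p[0]+c*pt[0]-s*pt[1],p[1]+s*pt[0]+c*pt[1],pt[2]])
    def f(p):
        return np.concatenate([proj(i,pr(p,l))[0]-px for i,px,l in obs])
    r=least_squares(f,x0,x_scale=[.1,.1,.1]); return r.x,r.fun.reshape(-1,2)
def fp(c,x,y): return np.array([c[0]+(x+.5)/c[2]-.5,c[1]+(y+.5)/c[2]-.5])
E
python3 - <<'E'
from fit import *
_,dt,it=load('top1');_,ds,is_=load('scene1')
cg=(155,120,5);cb=(290,205,10);cgs=(225,135,5);cbs=(165,195,10)
T=[(it,fp(cg,*p),l) for p,l in [((55,200),(.135,.1025,.008)),((373,130),(.135,-.1025,.008)),((468,548),(-.135,-.1025,.008)),((143,623),(-.135,.1025,.008))]]
S=[(is_,fp(cgs,*p),l) for p,l in [((57,262),(-.135,-.1025,.008)),((453,397),(.135,-.1025,.008)),((566,178),(.135,.1025,.008))]]
B=[(it,fp(cb,*p),l) for p,l in [((262,155),(.023,.016,.048)),((162,220),(.023,-.016,.048)),((252,345),(-.023,-.016,.048)),((352,285),(-.023,.016,.048))]]
for n,o,x in (('top',T,[.5,0,.2]),('scn',S,[.5,0,.2]),('both',T+S,[.5,0,.2])):
    p,r=fit(o,x); print(n,p,np.degrees(p[2]));print(r.round(1).tolist())
# block: long side?
a=[onz(it,*o[1],.048) for o in B]
print([np.linalg.norm(a[i]-a[(i+1)%4]) for i in range(4)],np.mean(a,0))
d=a[1]-a[2];print('dir 1->2',np.degrees(np.arctan2(d[1],d[0]))); d=a[0]-a[3];print(np.degrees(np.arctan2(d[1],d[0])))
# socket & clip
print('socket',onz(it,*fp(cg,264,415),.030))
print('clip',onz(it,*fp(cg,127,428),.032), 'scene',onz(is_,*fp(cgs,341,99),.032))
C=cloud(it,dt)
print('block top depth',at(it,dt,316,230), 'bench',at(it,dt,300,260))
E
```

```text
top [0.54312967 0.06966236 0.24551628] 14.067046680484976
[[-0.3, -0.1], [0.3, -0.3], [0.5, 0.0], [-0.5, 0.4]]
scn [0.54226886 0.06785997 0.25644415] 14.69316724916263
[[-0.8, -0.2], [0.4, 0.1], [0.4, -0.0]]
both [0.54276643 0.0691633  0.24793006] 14.205346036945476
[[-0.2, 0.1], [0.3, -0.3], [0.8, 0.1], [-0.2, 0.6], [-0.5, -0.7], [0.4, 0.1], [0.9, 0.1]]
[np.float64(0.035690361064100506), np.float64(0.04477195101990134), np.float64(0.034719698306998295), np.float64(0.04605884070232372)] [ 0.43754821 -0.25906258  0.048     ]
dir 1->2 36.12768582182188
34.82142389586029
socket [0.5138086 0.0640075 0.03     ]
clip [0.504131   0.14593843 0.032     ] scene [0.50139403 0.1473699  0.032     ]
block top depth [ 0.43650538 -0.26108636  0.04928846] bench [ 0.34772189 -0.21988364 -0.00060607]
```

```bash
cat >> h.py <<'E'
def move(P,yaw=None,o=None):
    """P TCP target world; yaw=target world angle (deg) of tool y axis (mod 180)"""
    o=o or ctrl.get_obs(); M=R.from_rotvec(o['tool_rot']).as_matrix()
    s=M.T@(np.array(P)-o['tool_pos'])/.04
    cy=np.degrees(np.arctan2(M[1,1],M[0,1])); 
    out=s
    print('t',o['t'],'pos',np.round(o['tool_pos'],4),'tool y yaw',round(cy,2),'tilt',np.round(M[:,0],4),'shift units',np.round(s,3))
    if yaw is not None:
        dy=(yaw-cy+90)%180-90   # world ccw; tool x is down => turn about tool x = -dy
        print('turn units',round(-dy/5,3),'alt',round(-(dy-np.sign(dy)*180)/5,2),'q6',o['q'][5])
E
python3 - <<'E'
from h import *
move([.4375,-.259,.20],35.5+90)
E
```

```text
t 0.1 pos [ 0.1683 -0.6013  0.2302] tool y yaw -74.37 tilt [-3.0e-04  1.9e-03 -1.0e+00] shift units [ 0.768 -6.426 -8.787]
turn units -3.973 alt 32.03 q6 -0.11904115976650241
```

Emit:
{"fn": "drive_tool", "kwargs": {"commands": "-1 0 -6.43 -8.79 -3.97;-1 0 -6.43 -8.79 -3.97;-1 0 -6.43 -8.79 -3.97;-1 0 -6.43 -8.79 -3.97;-1 0 -6.43 -8.79 -3.97;-1 0 -6.43 -8.79 -3.97;-1 0 -6.43 -8.79 -3.97;-1 0 -6.43 -8.79 -3.97", "newtons": 40}}

```text
t: 0.77
tool_pos: [0.3751, -0.3379, 0.2309]
tool_rot: [1.867, 0.597, -1.868]
contact_force: [-0.2, -0.6, -0.2]
opening: 0.0851
```

```bash
python3 - <<'E'
from h import *
move([.4375,-.259,.20],35.5+90)
E
```

```text
t 0.7667 pos [ 0.3751 -0.3379  0.2309] tool y yaw -54.55 tilt [-2.e-04  3.e-04 -1.e+00] shift units [ 0.773 -0.701 -2.415]
turn units -0.009 alt 35.99 q6 0.07118067641131064
```

Emit:
{"fn": "drive_tool", "kwargs": {"commands": "-1 0 -0.7 -2.41 0;-1 0 -0.7 -2.41 0;-1 0 -0.7 -2.41 0;-1 0 -0.7 -2.41 0;-1 0 -0.7 -2.41 0"}}

```text
t: 1.18
tool_pos: [0.4368, -0.2603, 0.2308]
tool_rot: [1.865, 0.6, -1.867]
contact_force: [-0.7, -0.9, 0.0]
opening: 0.0853
```

```bash
python3 - <<'E'
from h import *
move([.4375,-.259,.20],35.5+90)
save('wrist','w1')
E
```

```text
t 1.1833 pos [ 0.4368 -0.2603  0.2308] tool y yaw -54.39 tilt [-1.e-03  1.e-04 -1.e+00] shift units [ 0.77  -0.017 -0.034]
turn units 0.023 alt -35.98 q6 0.2656735364543347
```

View pics/w1.png

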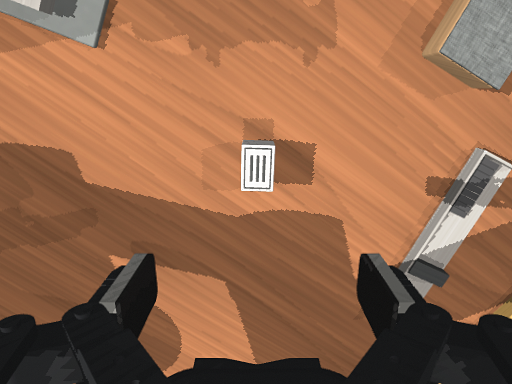

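```bash
python3 - <<'E'
from h import *
crop('w1',228,128,288,200,8,'w1c')
E
```

```text
(no output)
```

View pics/w1c.png

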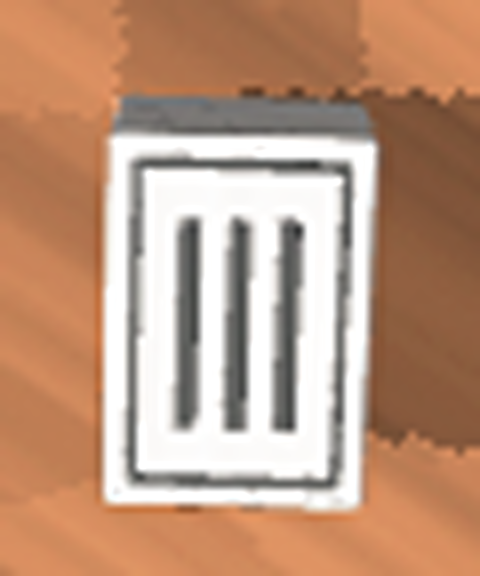

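```bash
python3 - <<'E'
from fit import *
_,d,i=load('w1'); c=(228,128,8)
a=[onz(i,*fp(c,*p),.048) for p in [(110,133),(377,140),(360,508),(103,502)]]
print(np.round(a,4),np.mean(a,0),[np.linalg.norm(a[k]-a[(k+1)%4]) for k in range(4)])
for k,l in ((0,3),(1,2)):
    v=a[k]-a[l]; print(np.degrees(np.arctan2(v[1],v[0])))
for k,l in ((0,1),(3,2)):
    v=a[k]-a[l]; print(np.degrees(np.arctan2(v[1],v[0])))
print(at(i,d,258,167),i['T'])
E
```

```text
[[ 0.4478 -0.2337  0.048 ]
 [ 0.4655 -0.2598  0.048 ]
 [ 0.4278 -0.2851  0.048 ]
 [ 0.41   -0.259   0.048 ]] [ 0.43775421 -0.25940359  0.048     ] [np.float64(0.03152230764817877), np.float64(0.045361210370213984), np.float64(0.031543235510578534), np.float64(0.04542990962218467)]
33.793711234745075
33.819569693167885
124.11178337820311
124.23637023986869
[ 0.4391691  -0.25928719  0.04861908] [[ 0.58212799 -0.7771918  -0.23895585  0.49803288]
 [-0.8130951  -0.55708225 -0.16892519 -0.21623388]
 [-0.00183079  0.29262991 -0.95622402  0.37365861]
 [ 0.          0.          0.          1.        ]]
```

```bash
python3 - <<'E'
from h import *
move([.4378,-.2594,.021],124)
E
```

```text
t 1.2333 pos [ 0.4364 -0.2611  0.2309] tool y yaw -54.49 tilt [-9.e-04  0.e+00 -1.e+00] shift units [ 5.247 -0.012 -0.058]
turn units 0.302 alt -35.7 q6 0.2657040867693504
```

Emit:
{"fn": "drive_tool", "kwargs": {"commands": "-1 1 -0.01 -0.05 0.3;-1 2 -0.01 -0.05 0.3;-1 3 -0.01 -0.05 0.3;-1 4 -0.01 -0.05 0.3;-1 4 -0.01 -0.05 0.3"}}

```text
t: 1.65
tool_pos: [0.4316, -0.2565, 0.0622]
tool_rot: [1.88, 0.589, -1.9]
contact_force: [-1.4, 1.2, -1.7]
opening: 0.0853
```

```bash
python3 - <<'E'
from h import *
save('wrist','w2')
for k in range(1): move([.4378,-.2594,.021],124)
E
```

```text
t 1.7 pos [ 0.4339 -0.2581  0.0665] tool y yaw -56.15 tilt [-0.0089  0.0069 -0.9999] shift units [ 1.136  0.093 -0.066]
turn units -0.031 alt 35.97 q6 0.29618849909082773
```

View pics/w2.png

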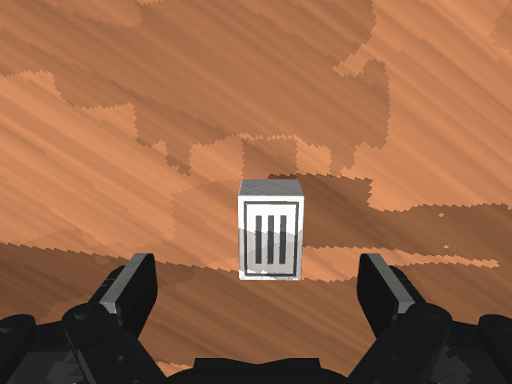

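Emit:
{"fn": "drive_tool", "kwargs": {"commands": "-1 0 0 0 0;-1 0 0 0 0;-1 0 0 0 0;-1 0 0 0 0"}}

```text
t: 2.03
tool_pos: [0.4396, -0.2611, 0.0743]
tool_rot: [1.885, 0.571, -1.879]
contact_force: [0.7, 0.5, -0.2]
opening: 0.0855
```

```bash
python3 - <<'E'
from h import *
move([.4378,-.2594,.021],124)
E
```

```text
t 2.0333 pos [ 0.4396 -0.2611  0.0743] tool y yaw -56.03 tilt [ 0.004  -0.0033 -1.    ] shift units [ 1.333 -0.068  0.016]
turn units -0.006 alt 35.99 q6 0.29645832436248043
```

Emit:
{"fn": "drive_tool", "kwargs": {"commands": "-1 0.1 0 0 0;-1 0.3 0 0 0;-1 0.5 0 0 0;-1 0.7 0 0 0;-1 0.9 0 0 0;-1 0.9 0 0 0;-1 0.9 0 0 0;-1 0.9 0 0 0"}}

```text
t: 2.7
tool_pos: [0.4381, -0.2596, 0.0351]
tool_rot: [1.884, 0.576, -1.884]
contact_force: [0.7, -0.8, -0.0]
opening: 0.0854
```

```bash
python3 - <<'E'
from h import *
move([.4378,-.2594,.021],124)
E
```

```text
t 2.7 pos [ 0.4381 -0.2596  0.0351] tool y yaw -56.02 tilt [-2.e-04  2.e-04 -1.e+00] shift units [ 0.354 -0.009  0.003]
turn units -0.004 alt 36.0 q6 0.2965206498694594
```

Emit:
{"fn": "drive_tool", "kwargs": {"commands": "-1 0.1 0 0 0;-1 0.2 0 0 0;-1 0.3 0 0 0;-1 0.35 0 0 0;-1 0.35 0 0 0;-1 0.35 0 0 0"}}

```text
t: 3.2
tool_pos: [0.438, -0.2595, 0.021]
tool_rot: [1.884, 0.576, -1.884]
contact_force: [-0.1, -0.7, -0.4]
opening: 0.0857
```

Emit:
{"fn": "drive_tool", "kwargs": {"commands": "1 0 0 0 0;1 0 0 0 0;1 0 0 0 0;1 0 0 0 0;1 0 0 0 0;1 0 0 0 0;1 0 0 0 0;1 0 0 0 0", "newtons": 40}}

```text
t: 3.87
tool_pos: [0.4383, -0.2598, 0.0216]
tool_rot: [1.884, 0.575, -1.883]
contact_force: [0.8, -0.6, 1.8]
opening: 0.0313
```

```bash
python3 - <<'E'
from h import *
save('wrist','w3')
move([.4378,-.2594,.021],124); print(ctrl.get_obs()['opening'])
E
```

```text
t 3.9167 pos [ 0.4384 -0.2598  0.0216] tool y yaw -56.02 tilt [ 5.e-04 -4.e-04 -1.e+00] shift units [ 0.015 -0.017  0.006]
turn units -0.004 alt 36.0 q6 0.2965434243525502
0.03147023277264277
```

View pics/w3.png

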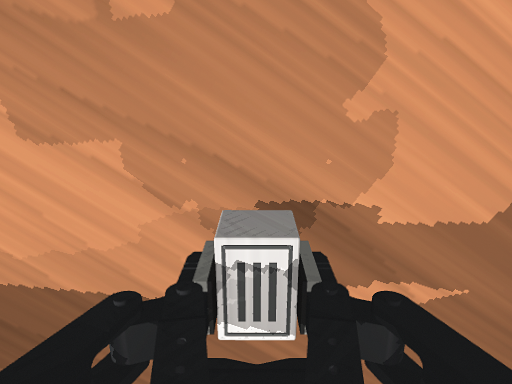

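```bash
python3 - <<'E'
from fit import *
crop('w3',205,200,310,345,5,'w3c')
E
```

```text
(no output)
```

View pics/w3c.png

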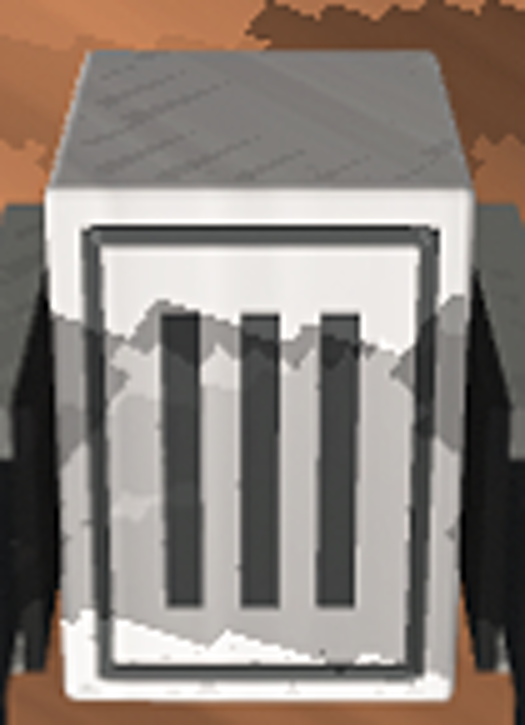

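Emit:
{"fn": "drive_tool", "kwargs": {"commands": "1 -0.1 0 0 0;1 -0.4 0 0 0;1 -0.8 0 0 0;1 -1.2 0 0 0;1 -1.7 0 0 0;1 -2.1 0 0 0;1 -2.3 0 0 0;1 -2.4 0 0 0"}}

```text
t: 4.58
tool_pos: [0.4388, -0.2601, 0.1194]
tool_rot: [1.884, 0.573, -1.881]
contact_force: [-0.3, -0.7, -1.3]
opening: 0.0316
```

```bash
python3 - <<'E'
from fit import *
_,d,i=load('w3'); c=(205,200,5)
for z in (.048,):
    a=np.array([onz(i,*fp(c,*p),z) for p in [(45,188),(472,188),(452,700),(67,700)]])
    print(np.mean(a,0),[np.linalg.norm(a[k]-a[(k+1)%4]) for k in range(4)])
    v=a[0]-a[3]+a[1]-a[2]; print(np.degrees(np.arctan2(v[1],v[0])))
M=R.from_rotvec(ctrl.get_obs()['tool_rot']).as_matrix()
print('offset in tool',M.T@(a.mean(0)-[.4383,-.2598,.0216])*1000, 'tool z',M[:,2])
move([.5137,.0625,.125],14.2+90)
E
```

```text
[ 0.43817678 -0.25925465  0.048     ] [np.float64(0.03130706603053324), np.float64(0.04561375277150654), np.float64(0.03143763985183263), np.float64(0.04562004633162338)]
34.05374845136608
offset in tool [-26.4012011   -0.44547121  -0.22523821] tool z [-0.82921631 -0.55892717 -0.00085624]
t 4.5833 pos [ 0.4388 -0.2601  0.1194] tool y yaw -56.02 tilt [ 0.0023 -0.0019 -1.    ] shift units [-0.15  -5.641 -6.062]
turn units 3.956 alt -32.04 q6 0.2965680194047712
```

Emit:
{"fn": "drive_tool", "kwargs": {"commands": "1 -0.1 -0.2 -0.2 0.2;1 -0.1 -0.6 -0.65 0.6;1 -0.1 -1.2 -1.3 1.1;1 -0.1 -1.8 -1.95 1.6;1 -0.1 -2.4 -2.6 2.1;1 -0.1 -3 -3.25 2.6;1 -0.1 -3.6 -3.9 3.1;1 -0.1 -4.1 -4.4 3.6"}}

```text
t: 5.25
tool_pos: [0.4918, -0.0228, 0.1204]
tool_rot: [2.072, 0.291, -2.075]
contact_force: [0.1, 0.1, -1.2]
opening: 0.031
```

```bash
python3 - <<'E'
from h import *
move([.5137,.0625,.125],14.2+90)
E
```

```text
t 5.25 pos [ 0.4918 -0.0228  0.1204] tool y yaw -74.09 tilt [-1.6e-03  8.0e-04 -1.0e+00] shift units [-0.114 -1.901 -1.111]
turn units 0.341 alt -35.66 q6 1.0951110676416633
```

Emit:
{"fn": "drive_tool", "kwargs": {"commands": "1 -0.1 -0.6 -0.35 0.15;1 -0.1 -1.1 -0.65 0.3;1 -0.1 -1.5 -0.9 0.34;1 -0.1 -1.75 -1.03 0.34;1 -0.1 -1.87 -1.09 0.34;1 -0.1 -1.9 -1.11 0.34;1 -0.1 -1.9 -1.11 0.34;1 -0.1 -1.9 -1.11 0.34"}}

```text
t: 5.92
tool_pos: [0.5139, 0.0592, 0.125]
tool_rot: [2.088, 0.26, -2.09]
contact_force: [0.6, 0.0, -1.3]
opening: 0.0311
```

```bash
python3 - <<'E'
from h import *
move([.5137,.0625,.125],14.2+90)
save('wrist','w4')
move([.5137,.0625,.125],14.2+90)
E
```

```text
t 5.9167 pos [0.5139 0.0592 0.125 ] tool y yaw -75.77 tilt [-6.e-04 -4.e-04 -1.e+00] shift units [ 0.001 -0.08  -0.016]
turn units 0.006 alt -35.99 q6 1.2935741796336988
t 5.9667 pos [0.5139 0.0591 0.1251] tool y yaw -75.79 tilt [-4.e-04 -3.e-04 -1.e+00] shift units [ 0.003 -0.083 -0.016]
turn units 0.003 alt -36.0 q6 1.2936384645801582
```

View pics/w4.png

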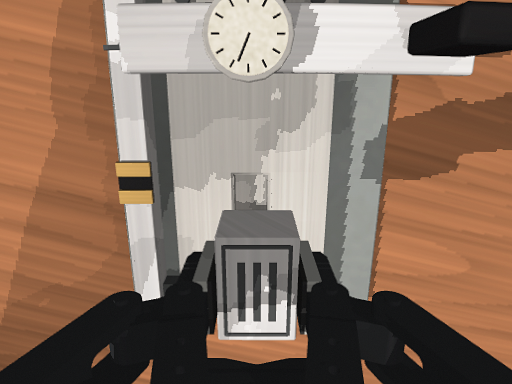

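```bash
python3 - <<'E'
from h import *
crop('w4',205,150,305,245,6,'w4c'); crop('w4',90,20,180,220,4,'w4d'); crop('w4',330,0,500,120,4,'w4e')
E
```

```text
(no output)
```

View pics/w4c.png

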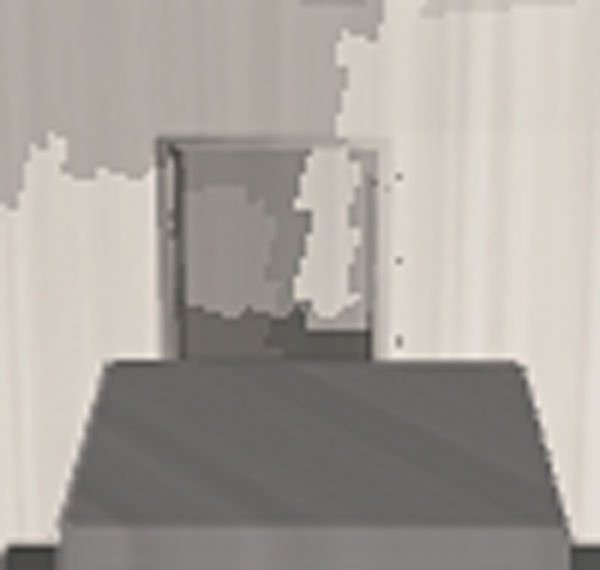

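View pics/w4d.png

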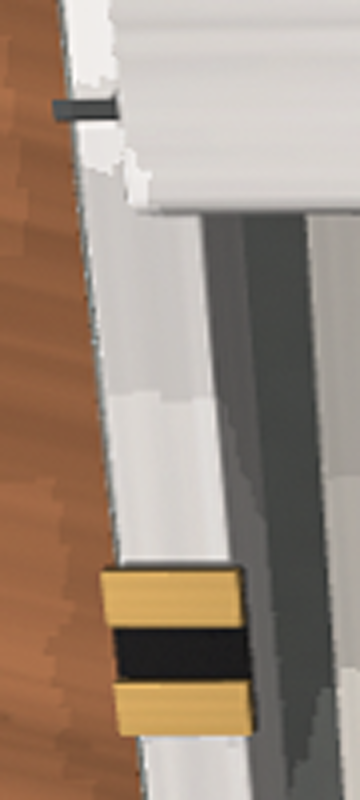

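View pics/w4e.png

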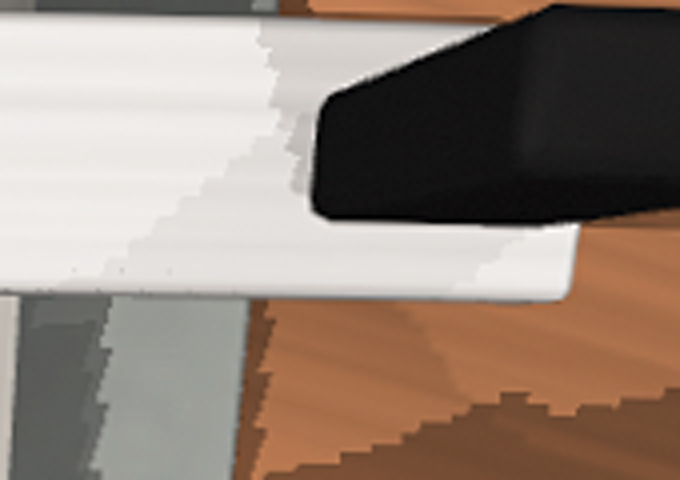

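```bash
python3 - <<'E'
from fit import *
_,d,i=load('w4'); c=(205,150,6); cd=(90,20,4)
f=lambda c,x,y,z: onz(i,*fp(c,x,y),z)
L1=f(c,157,137,.03);L2=f(c,160,355,.03);Rr=f(c,385,137,.03);Rr2=f(c,388,250,.03)
print('mouth',L1,L2,Rr,Rr2,'w',np.linalg.norm(L1-Rr))
for a,b in ((L1,L2),): v=a-b;print('yaw L',np.degrees(np.arctan2(v[1],v[0])))
v=Rr-L1;print('yaw top',np.degrees(np.arctan2(v[1],v[0]))+90)
# clip gap corners at z=.032/.034 : gap floor maybe
g=[(113,628),(245,627),(250,681),(117,683)]
G=np.array([f(cd,*p,.034) for p in g]); print('clip gap',G.mean(0), [np.linalg.norm(G[k]-G[(k+1)%4]) for k in range(4)])
P1=f(cd,53,109,.036); print('pointer tip',P1)
# bed edges in full px: find later
im=load('w4')[0]
g=cv2.cvtColor(im,cv2.COLOR_BGR2GRAY)
for v in (90,110,130,150):print(v,g[v,155:185:1].tolist(),g[v,320:345].tolist())
E
```

```text
mouth [0.52651126 0.08213929 0.03      ] [0.50009376 0.07568277 0.03      ] [0.53310058 0.05613793 0.03      ] [0.51977363 0.05224584 0.03      ] w 0.02682330633179964
yaw L 13.734040475384068
yaw top 14.220648261825886
clip gap [0.50326237 0.14590655 0.034     ] [np.float64(0.023428518156597786), np.float64(0.009845509775596503), np.float64(0.02390576404416247), np.float64(0.010078409633344328)]
pointer tip [0.5876249  0.17881669 0.036     ]
90 [70, 70, 70, 71, 70, 70, 70, 70, 69, 70, 70, 71, 110, 165, 161, 159, 158, 160, 162, 162, 160, 160, 160, 160, 163, 163, 162, 159, 160, 161] [196, 196, 196, 198, 200, 199, 198, 197, 194, 189, 186, 187, 193, 167, 96, 88, 90, 90, 90, 90, 90, 90, 90, 90, 91]
110 [69, 69, 69, 69, 70, 70, 70, 70, 69, 70, 69, 68, 66, 99, 150, 161, 158, 158, 158, 161, 161, 160, 160, 160, 161, 162, 163, 162, 160, 160] [198, 197, 199, 200, 199, 198, 196, 194, 190, 187, 190, 187, 153, 86, 91, 91, 92, 92, 93, 93, 92, 92, 93, 95, 93]
130 [69, 69, 69, 69, 68, 68, 68, 69, 68, 68, 68, 68, 68, 66, 93, 142, 161, 157, 157, 157, 159, 159, 160, 160, 159, 161, 162, 162, 162, 159] [198, 199, 200, 199, 198, 196, 195, 189, 187, 190, 188, 136, 88, 92, 93, 94, 94, 94, 95, 95, 95, 97, 104, 103, 101]
150 [97, 82, 67, 68, 68, 68, 67, 67, 67, 68, 67, 68, 67, 67, 67, 61, 142, 174, 169, 167, 167, 170, 171, 172, 172, 173, 174, 174, 175, 174] [211, 213, 211, 210, 209, 207, 203, 201, 205, 204, 124, 103, 106, 106, 106, 103, 104, 106, 106, 105, 106, 106, 107, 106, 107]
```

```bash
python3 - <<'E'
from fit import *
_,d,i=load('w4')
Ls=np.array([onz(i,u,v,.03) for u,v in((167,90),(168.5,110),(169.7,130),(170.9,150))])
Rs=np.array([onz(i,u,v,.03) for u,v in((333.5,90),(332.3,110),(331,130),(330,150))])
for A in(Ls,Rs):
    v=A[0]-A[-1];print(np.degrees(np.arctan2(v[1],v[0])))
for yaw in (14.0,14.2):
    y=np.radians(yaw);ex=np.array([np.cos(y),np.sin(y)]);ey=np.array([-ex[1],ex[0]])
    l=(Ls[:,:2]@ey).mean();r=(Rs[:,:2]@ey).mean()
    print('width',l-r,'mid y',(l+r)/2)
    L1=np.array([0.52651126,0.08213929]);R1=np.array([0.53310058,0.05613793]);tool=np.array([.5139,.05915])
    G=np.array([.50326,.14591])
    print('mouth y l,r',L1@ey,R1@ey,'top x',L1@ex,R1@ex,'tool',tool@ex,tool@ey,'gauge fit c',np.array([.54277,.06916])@np.c_[ex,ey], 'clip',G@ex,G@ey,'ptr',np.array([.58762,.17882])@ex)
E
```

```text
14.047551837587823
14.213229851911528
width 0.11031099571417102 mid y -0.06152528628109602
mouth y l,r -0.04767520002742483 -0.07449830929790126 top x 0.5307429181542009 0.5308462088898964 tool 0.512944653857955 -0.06693066993944406 gauge fit c [ 0.54337873 -0.06420229] clip 0.5236098509926055 0.019826236241441867 ptr 0.6134256480454336
width 0.11031166677687873 mid y -0.0635044617983362
mouth y l,r -0.04952754809216625 -0.07635085449903464 top x 0.5305732671822713 0.5305829271643487 tool 0.5127078971858431 -0.06872077315681915 gauge fit c [ 0.54315131 -0.06609865] clip 0.5236758674618037 0.017998375985833537 ptr 0.613531343248229
```

Emit:
{"fn": "drive_tool", "kwargs": {"commands": "1 0.1 -0.12 0 0;1 0.4 -0.12 0 0;1 0.8 -0.12 0 0;1 1.1 -0.12 0 0;1 1.35 -0.12 0 0;1 1.45 -0.12 0 0;1 1.5 -0.12 0 0;1 1.5 -0.12 0 0"}}

```text
t: 6.63
tool_pos: [0.5127, 0.0647, 0.0648]
tool_rot: [2.088, 0.262, -2.09]
contact_force: [-0.4, -0.2, -1.1]
opening: 0.0314
```

Emit:
{"fn": "drive_tool", "kwargs": {"commands": "1 0 0 0 0;1 0 0 0 0;1 0 0 0 0"}}

```text
t: 6.88
tool_pos: [0.5136, 0.0647, 0.0662]
tool_rot: [2.09, 0.261, -2.087]
contact_force: [0.6, 0.1, -1.5]
opening: 0.0314
```

```bash
python3 - <<'E'
from h import *
y=np.radians(14.2);E=np.array([[np.cos(y),-np.sin(y)],[np.sin(y),np.cos(y)]])
P=E@[.5125,-.0640]; print(P)
save('wrist','w5')
move([*P,.036],14.2+90)
save('scene','s5')
crop('s5',225,100,365,220,5,'s5c')
E
```

```text
[0.51254041 0.06367553]
t 6.9333 pos [0.5135 0.0647 0.0661] tool y yaw -75.72 tilt [ 0.0014 -0.     -1.    ] shift units [0.752 0.018 0.031]
turn units 0.016 alt -35.98 q6 1.3029664228818922
```

View pics/w5.png

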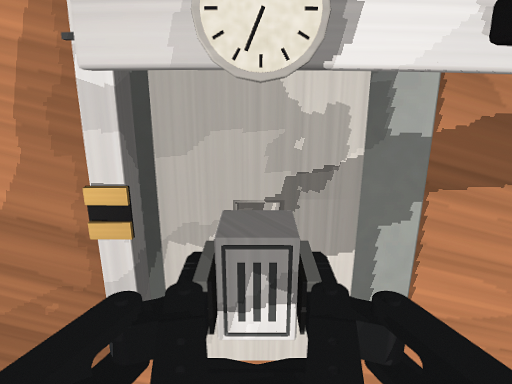

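View pics/s5c.png

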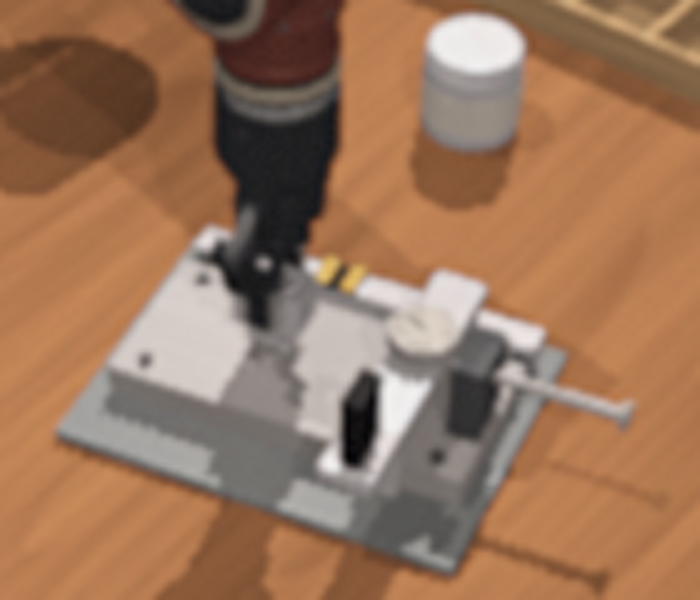

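```bash
python3 - <<'E'
from h import *
crop('w5',200,185,310,345,5,'w5c')
E
```

```text
(no output)
```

View pics/w5c.png

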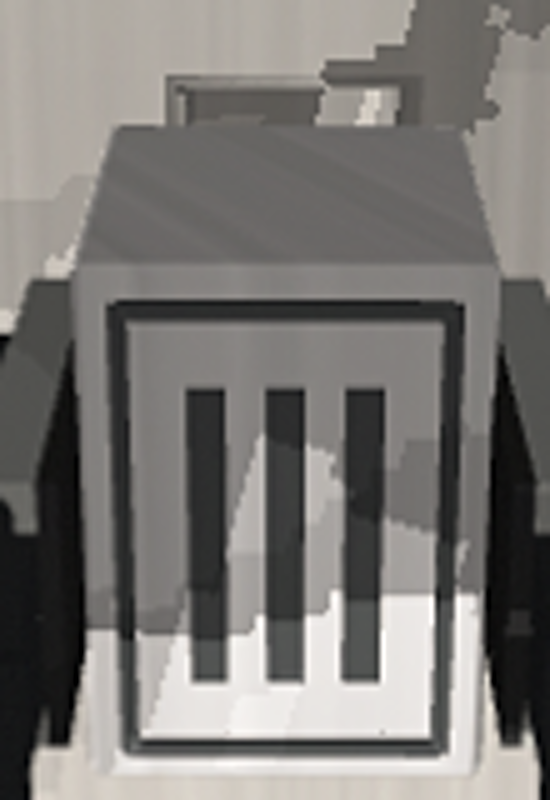

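```bash
python3 - <<'E'
from fit import *
_,d,i=load('w5'); c=(200,185,5)
y=np.radians(14.2);E=np.array([[np.cos(y),-np.sin(y)],[np.sin(y),np.cos(y)]])
f=lambda x,y,z:(onz(i,*fp(c,x,y),z)[:2]@E).round(5)
a=np.array([f(*p,.0925) for p in [(75,265),(497,265),(478,775),(92,775)]])
print('block',a.mean(0),a.tolist())
b=np.array([f(*p,.0605) for p in [(117,128),(465,128)]]);print('under edge',b.tolist(),'center',b.mean(0)-[.023,0])
m=np.array([f(*p,.03) for p in [(167,77),(422,77)]]);print('mouth',m.tolist(),m.mean(0)-[.018,0])
Ls=np.array([(onz(i,*p,.03)[:2]@E) for p in((149,90),(371,75))]);print('bed',Ls, at(i,d,250,150))
E
```

```text
block [ 0.51359 -0.06254] [[0.5363, -0.04706], [0.53634, -0.07804], [0.49089, -0.0783], [0.49083, -0.04676]]
under edge [[0.53553, -0.04714], [0.53557, -0.07887]] center [ 0.51255  -0.063005]
mouth [[0.53051, -0.04961], [0.53055, -0.07736]] [ 0.51253  -0.063485]
bed [[ 0.58826429 -0.0085635 ]
 [ 0.59560486 -0.11898759]] [0.55533637 0.07968949 0.02988174]
```

Emit:
{"fn": "drive_tool", "kwargs": {"commands": "1 0.05 0.018 0.02 0;1 0.15 0.018 0.02 0;1 0.25 0.018 0.02 0;1 0.35 0.018 0.02 0;1 0.45 0.018 0.02 0;1 0.5 0.018 0.02 0;1 0.55 0.018 0.02 0;1 0.55 0.018 0.02 0"}}

```text
t: 7.65
tool_pos: [0.5123, 0.0638, 0.0428]
tool_rot: [2.089, 0.262, -2.089]
contact_force: [1.4, 0.9, -1.8]
opening: 0.031
```

```bash
python3 - <<'E'
from h import *
move([.51254,.06368,.036],14.2+90); o=ctrl.get_obs();print(o['contact_force'],o['wrist_torque'])
E
```

```text
t 7.65 pos [0.5123 0.0638 0.0428] tool y yaw -75.72 tilt [-1.e-04  1.e-04 -1.e+00] shift units [ 0.17   0.005 -0.005]
turn units 0.015 alt -35.98 q6 1.3012014910386738
[ 1.43295242  0.87860663 -1.82158799] [ 0.01567392 -0.24174087 -0.01333065]
```

Emit:
{"fn": "drive_tool", "kwargs": {"commands": "1 0.04 0 0 0;1 0.08 0 0 0;1 0.12 0 0 0;1 0.16 0 0 0;1 0.2 0 0 0;1 0.22 0 0 0;1 0.22 0 0 0"}}

```text
t: 8.23
tool_pos: [0.5125, 0.0638, 0.0356]
tool_rot: [2.088, 0.262, -2.09]
contact_force: [-4.1, -1.0, 6.6]
opening: 0.0311
```

```bash
python3 - <<'E'
from h import *
move([.51254,.06368,.036],14.2+90); o=ctrl.get_obs();print(o['contact_force'],o['wrist_torque'])
E
```

```text
t 8.2333 pos [0.5125 0.0638 0.0356] tool y yaw -75.72 tilt [-9.e-04 -0.e+00 -1.e+00] shift units [-0.01   0.003 -0.002]
turn units 0.017 alt -35.98 q6 1.3011694323253677
[-4.09004721 -1.02157076  6.64945149] [0.08589792 0.60202652 0.03682426]
```

Emit:
{"fn": "drive_tool", "kwargs": {"commands": "1 0.05 0 0 0;1 0.1 0 0 0;1 0.1 0 0 0;1 0.1 0 0 0"}}

```text
t: 8.57
tool_pos: [0.5125, 0.0638, 0.0355]
tool_rot: [2.085, 0.262, -2.092]
contact_force: [-19.3, -1.0, 32.5]
opening: 0.0315
```

```bash
python3 - <<'E'
from h import *
move([.51254,.06368,.036],14.2+90); o=ctrl.get_obs();print(o['contact_force'],o['wrist_torque'])
save('scene','s6');crop('s6',225,100,365,220,5,'s6c');save('wrist','w6')
E
```

```text
t 8.5667 pos [0.5125 0.0638 0.0355] tool y yaw -75.69 tilt [-3.7e-03 -5.0e-04 -1.0e+00] shift units [-0.013  0.002 -0.   ]
turn units 0.022 alt -35.98 q6 1.3012231411948547
[-19.32433729  -0.95605266  32.5181629 ] [0.02446985 2.9540772  0.01212379]
```

View pics/w6.png

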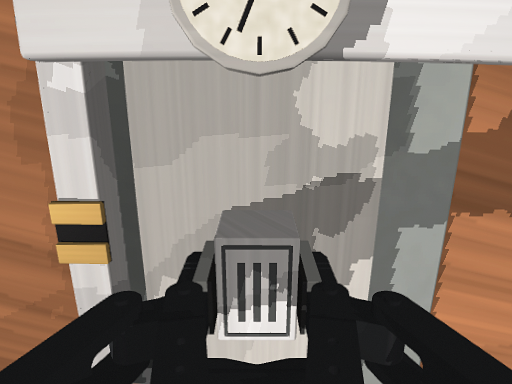

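Emit:
{"fn": "drive_tool", "kwargs": {"commands": "1 -0.1 0 0 0;1 -0.14 0 0 0;1 -0.14 0 0 0;0.2 -0.14 0 0 0;-0.5 -0.14 0 0 0;-0.5 -0.14 0 0 0;-0.5 -0.14 0 0 0;-0.5 -0.14 0 0 0"}}

```text
t: 9.33
tool_pos: [0.5123, 0.0638, 0.0359]
tool_rot: [2.088, 0.262, -2.089]
contact_force: [0.1, 0.1, -0.7]
opening: 0.064
```

```bash
python3 - <<'E'
from h import *
move([.51254,.06368,.036],14.2+90); o=ctrl.get_obs();print(o['contact_force'],o['opening'])
save('wrist','w7')
E
```

```text
t 9.3333 pos [0.5123 0.0638 0.0359] tool y yaw -75.72 tilt [-4.e-04  0.e+00 -1.e+00] shift units [-0.003  0.004 -0.006]
turn units 0.016 alt -35.98 q6 1.3011911807128853
[ 0.12419021  0.09788724 -0.72305335] 0.06395580483884519
```

View pics/w7.png

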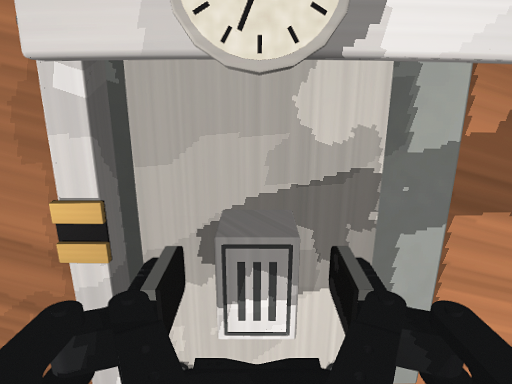

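Emit:
{"fn": "drive_tool", "kwargs": {"commands": "-0.8 -0.2 0 0 0;-1 -0.6 0 0 0;-1 -1.2 0 0 0;-1 -1.9 0 0 0;-1 -2.5 0 0 0;-1 -2.9 0 0 0;-1 -3.15 0 0 0;-1 -3.2 0 0 0"}}

```text
t: 10.05
tool_pos: [0.5137, 0.0638, 0.1671]
tool_rot: [2.093, 0.261, -2.084]
contact_force: [0.3, 0.8, -0.2]
opening: 0.0855
```

```bash
python3 - <<'E'
from h import *
y=np.radians(14.2);E=np.array([[np.cos(y),-np.sin(y)],[np.sin(y),np.cos(y)]])
P=E@[.613,-.1615]; print(P)
move([*P,.165],14.2)
save('wrist','w8')
E
```

```text
[ 0.63388714 -0.006192  ]
t 10.05 pos [0.5137 0.0638 0.1671] tool y yaw -75.72 tilt [ 4.7e-03 -1.0e-04 -1.0e+00] shift units [ 0.066  2.437 -2.479]
turn units -17.983 alt 18.02 q6 1.3012183240283715
```

View pics/w8.png

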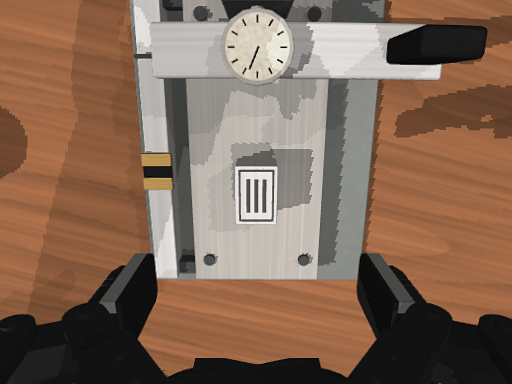

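```bash
python3 - <<'E'
from fit import *
_,d,i=load('w8');C=cloud(i,d)
print('bed z',np.median(C[100:150,210:230,2]),np.median(C[230:250,200:230,2]),'block z',np.median(C[205:212,246:268,2]),np.median(C[175:215,243:247,2]), 'gauge handle top',at(i,d,450,35))
crop('w8',228,158,286,230,8,'w8c'); crop('w8',375,10,500,90,6,'w8h')
E
```

```text
bed z 0.030351218254364293 0.03052247635868982 block z 0.062236898498789356 0.0620794873207932 gauge handle top [ 0.63542323 -0.00287287  0.12869916]
```

View pics/w8c.png

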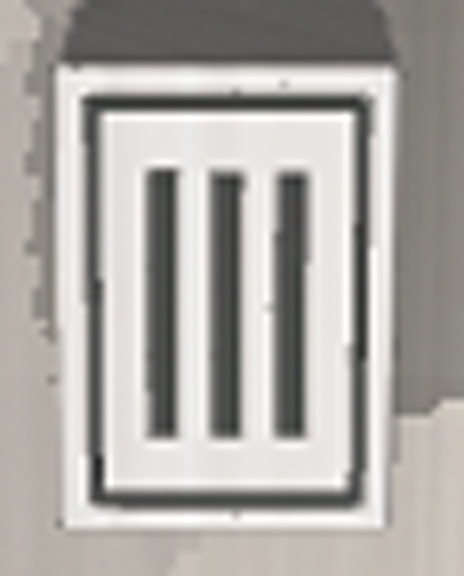

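View pics/w8h.png

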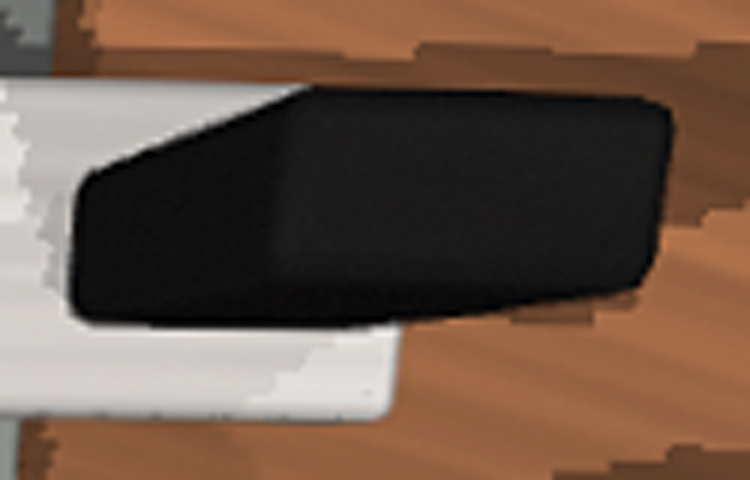

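```bash
python3 - <<'E'
from fit import *
_,d,i=load('w8')
y=np.radians(14.2);E=np.array([[np.cos(y),-np.sin(y)],[np.sin(y),np.cos(y)]])
c=(375,10,6)
for p in [(295,90),(670,103),(650,287),(272,285),(471,190)]: print((onz(i,*fp(c,*p),.129)[:2]@E).round(4))
c=(228,158,8)
a=np.array([onz(i,*fp(c,*p),.062)[:2]@E for p in [(57,65),(395,65),(385,527),(66,527)]]);print('block',a.mean(0))
a=a@E.T; v=a[0]-a[3]+a[1]-a[2];print(np.degrees(np.arctan2(v[1],v[0])))
E
```

```text
[ 0.6197 -0.1447]
[ 0.6196 -0.1764]
[ 0.6052 -0.177 ]
[ 0.6046 -0.1446]
[ 0.6124 -0.1605]
block [ 0.51211261 -0.06282361]
14.171082142201138
```

Emit:
{"fn": "drive_tool", "kwargs": {"commands": "-1 0 0.1 -0.1 -0.6;-1 0 0.3 -0.3 -1.8;-1 0 0.6 -0.6 -3.2;-1 0 0.9 -0.9 -4.6;-1 0 1.2 -1.2 -6;-1 0 1.5 -1.5 -7.4;-1 0 1.8 -1.8 -8.8;-1 0 2 -2 -10"}}

```text
t: 10.77
tool_pos: [0.6095, 0.0053, 0.1617]
tool_rot: [1.526, 0.968, -1.531]
contact_force: [0.1, -0.0, -0.1]
opening: 0.0852
```

```bash
python3 - <<'E'
from h import *
y=np.radians(14.2);E=np.array([[np.cos(y),-np.sin(y)],[np.sin(y),np.cos(y)]])
P=E@[.6123,-.161]; print(P)
move([*P,.165],14.2)
E
```

```text
[ 0.63308588 -0.00587899]
t 10.7667 pos [0.6095 0.0053 0.1617] tool y yaw -25.42 tilt [-3.3e-03  2.0e-04 -1.0e+00] shift units [-0.084  0.651 -0.   ]
turn units -7.923 alt 28.08 q6 0.3303818761818507
```

Emit:
{"fn": "drive_tool", "kwargs": {"commands": "-1 -0.05 0.25 0 -1.3;-1 -0.05 0.45 0 -2.7;-1 -0.05 0.6 0 -4.1;-1 -0.05 0.65 0 -5.4;-1 -0.05 0.65 0 -6.6;-1 -0.05 0.65 0 -7.5;-1 -0.05 0.65 0 -7.92;-1 -0.05 0.65 0 -7.92"}}

```text
t: 11.43
tool_pos: [0.6319, -0.0052, 0.1637]
tool_rot: [1.027, 1.318, -1.031]
contact_force: [0.9, -0.3, -0.4]
opening: 0.0854
```

Emit:
{"fn": "drive_tool", "kwargs": {"commands": "-1 0 0 0 0;-1 0 0 0 0"}}

```text
t: 11.6
tool_pos: [0.6325, -0.0052, 0.1649]
tool_rot: [1.029, 1.315, -1.031]
contact_force: [-0.6, -0.1, 0.9]
opening: 0.0849
```

```bash
python3 - <<'E'
from h import *
move([.63309,-.00588,.091],14.2)
save('wrist','w9')
E
```

```text
t 11.6 pos [ 0.6325 -0.0052  0.1649] tool y yaw 13.83 tilt [-1.9e-03  3.0e-04 -1.0e+00] shift units [1.847 0.014 0.021]
turn units -0.074 alt 35.93 q6 -0.36723982469736516
```

View pics/w9.png

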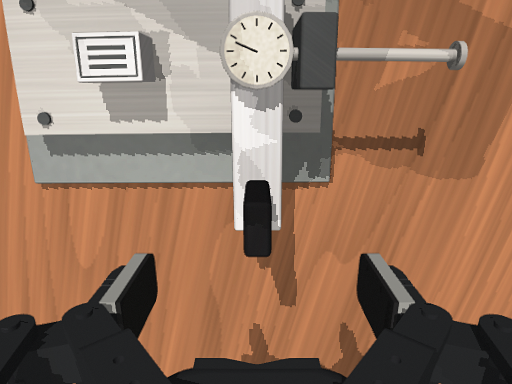

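Emit:
{"fn": "drive_tool", "kwargs": {"commands": "-1 0.1 0.01 0.02 -0.07;-1 0.35 0.01 0.02 -0.07;-1 0.7 0.01 0.02 -0.07;-1 1.1 0.01 0.02 -0.07;-1 1.45 0.01 0.02 -0.07;-1 1.7 0.01 0.02 -0.07;-1 1.82 0.01 0.02 -0.07;-1 1.85 0.01 0.02 -0.07"}}

```text
t: 12.32
tool_pos: [0.6326, -0.0058, 0.09]
tool_rot: [1.024, 1.319, -1.026]
contact_force: [-0.2, -0.6, 0.4]
opening: 0.0857
```

Emit:
{"fn": "drive_tool", "kwargs": {"commands": "-1 0 0 0 0;-1 0 0 0 0;-0.3 0 0 0 0;0 0 0 0 0"}}

```text
t: 12.65
tool_pos: [0.6343, -0.006, 0.0932]
tool_rot: [1.025, 1.315, -1.023]
contact_force: [-0.8, 0.5, -0.2]
opening: 0.064
```

```bash
python3 - <<'E'
from h import *
move([.63309,-.00588,.091],14.2)
save('wrist','w10')
E
```

```text
t 12.65 pos [ 0.6343 -0.006   0.0932] tool y yaw 14.23 tilt [ 1.9e-03 -2.0e-04 -1.0e+00] shift units [ 0.056 -0.029 -0.011]
turn units 0.006 alt -35.99 q6 -0.3751560348010122
```

View pics/w10.png

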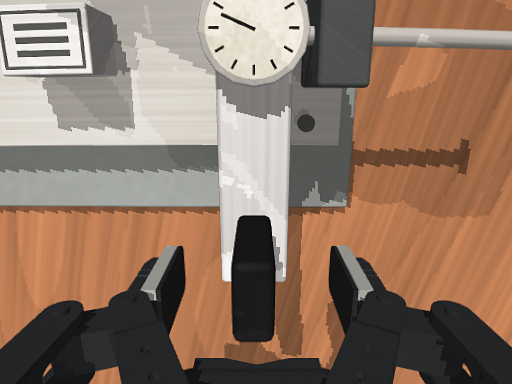

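Emit:
{"fn": "drive_tool", "kwargs": {"commands": "1 0 0 0 0;1 0 0 0 0;1 0 0 0 0;1 0 0 0 0;1 0 0 0 0;1 0 0 0 0;1 0 0 0 0", "newtons": 60}}

```text
t: 13.28
tool_pos: [0.6329, -0.0062, 0.0924]
tool_rot: [1.024, 1.318, -1.026]
contact_force: [-5.2, -0.2, 3.9]
opening: 0.0154
```

```bash
python3 - <<'E'
from h import *
move([.63309,-.00588,.091],14.2); o=ctrl.get_obs(); print(o['contact_force'],o['opening'])
save('top','t11');crop('t11',155,120,265,255,5,'t11c')
E
```

```text
t 13.2833 pos [ 0.6329 -0.0062  0.0924] tool y yaw 14.21 tilt [-2.e-03 -3.e-04 -1.e+00] shift units [ 0.035  0.007 -0.006]
turn units 0.003 alt -36.0 q6 -0.3749091399596414
[-5.18537671 -0.21210636  3.93478446] 0.01542882661383023
```

View pics/t11c.png

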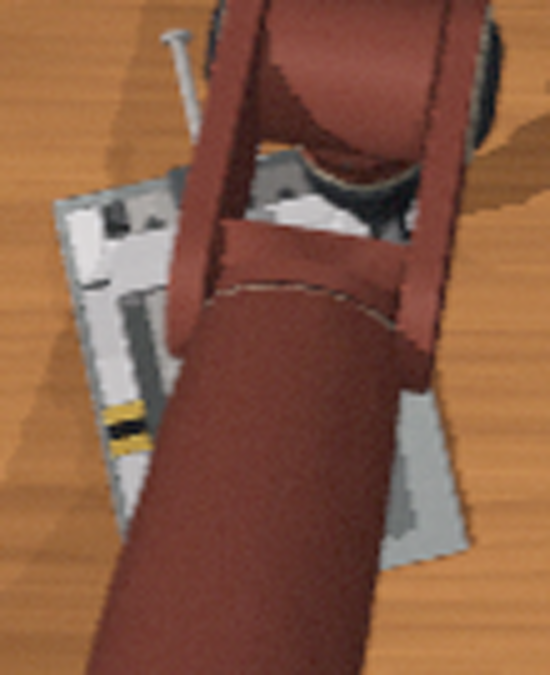

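Emit:
{"fn": "drive_tool", "kwargs": {"commands": "1 0 -0.1 0 0;1 0 -0.3 0 0;1 0 -0.6 0 0;1 0 -0.9 0 0;1 0 -1.2 0 0;1 0 -1.5 0 0;1 0 -1.75 0 0;1 0 -1.9 0 0"}}

```text
t: 14.0
tool_pos: [0.5608, -0.0243, 0.0925]
tool_rot: [1.027, 1.313, -1.021]
contact_force: [9.2, 2.9, -3.6]
opening: 0.0151
```

Emit:
{"fn": "drive_tool", "kwargs": {"commands": "1 0 -0.08 0 0;1 0 -0.15 0 0;1 0 -0.2 0 0;1 0 -0.2 0 0;1 0 -0.2 0 0;1 0 -0.2 0 0"}}

```text
t: 14.5
tool_pos: [0.5537, -0.0261, 0.0924]
tool_rot: [1.027, 1.313, -1.021]
contact_force: [7.7, 2.6, -3.5]
opening: 0.0155
```

```bash
python3 - <<'E'
from h import *
y=np.radians(14.2);E=np.array([[np.cos(y),-np.sin(y)],[np.sin(y),np.cos(y)]])
move([.63309,-.00588,.091],14.2); o=ctrl.get_obs(); print(o['contact_force'],o['opening'],o['tool_pos'][:2]@E)
for n,t in (('top','t12'),('wrist','w12'),('scene','s12')): save(n,t)
crop('t12',155,120,265,255,5,'t12c')
crop('s12',225,100,365,220,5,'s12c')
E
```

```text
t 14.5 pos [ 0.5537 -0.0261  0.0924] tool y yaw 14.21 tilt [ 0.0048  0.0011 -1.    ] shift units [ 4.600e-02  2.048e+00 -2.000e-03]
turn units 0.003 alt -36.0 q6 -0.43108121059577154
[ 7.727075    2.63597784 -3.4767497 ] 0.015471072052924046 [ 0.53038126 -0.16111165]
```

View pics/t12c.png

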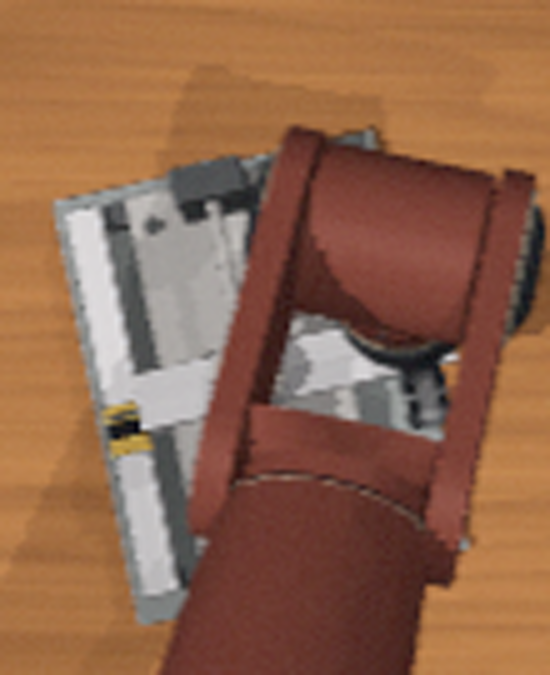

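View pics/w12.png

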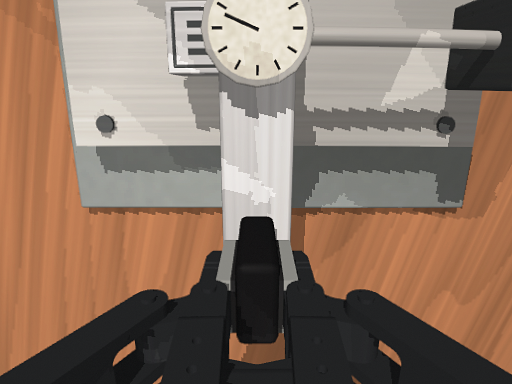

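View pics/s12c.png

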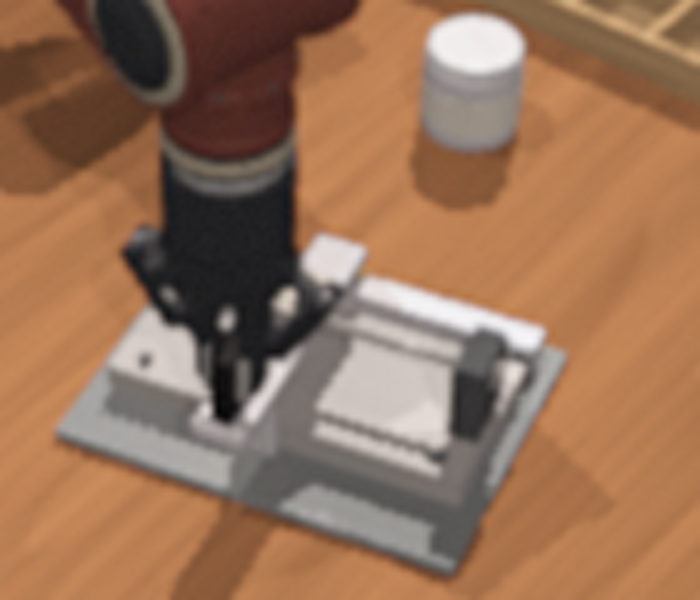

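Emit:
{"fn": "drive_tool", "kwargs": {"commands": "1 0 -0.07 0 0;1 0 -0.14 0 0;1 0 -0.2 0 0;1 0 -0.2 0 0;1 0 -0.2 0 0;1 0 -0.2 0 0"}}

```text
t: 15.15
tool_pos: [0.5461, -0.028, 0.0925]
tool_rot: [1.027, 1.313, -1.021]
contact_force: [8.8, 3.4, -3.8]
opening: 0.0158
```

```bash
python3 - <<'E'
from h import *
y=np.radians(14.2);E=np.array([[np.cos(y),-np.sin(y)],[np.sin(y),np.cos(y)]])
o=ctrl.get_obs(); print(o['t'],o['contact_force'],o['opening'],o['tool_pos'][:2]@E,o['tool_pos'])
for n,t in (('top','t13'),('wrist','w13'),('scene','s13')): save(n,t)
for t in ('t1','t12','t13'):
    pass
a=[cv2.resize(cv2.imread(f'pics/{t}.png')[180:220,165:200],None,fx=7,fy=10,interpolation=cv2.INTER_CUBIC) for t in('top1','t12','t13')]
cv2.imwrite('pics/t13c.png',np.hstack(a))
E
```

```text
15.15 [ 8.82439176  3.42118757 -3.82881632] 0.015810825804568326 [ 0.522502   -0.16107598] [ 0.54605026 -0.02798076  0.09246669]
```

View pics/t13c.png

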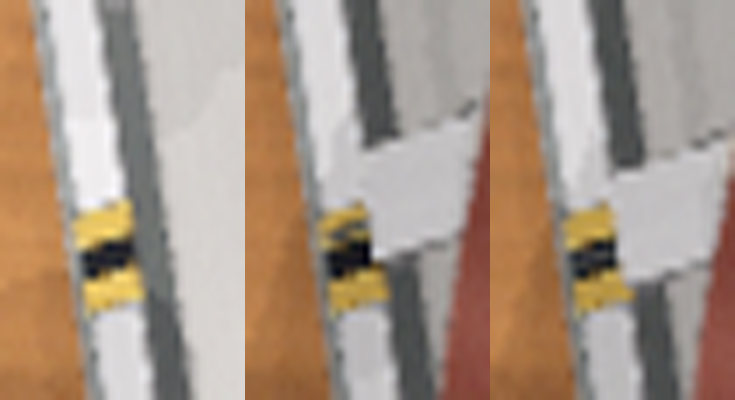

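View pics/w13.png

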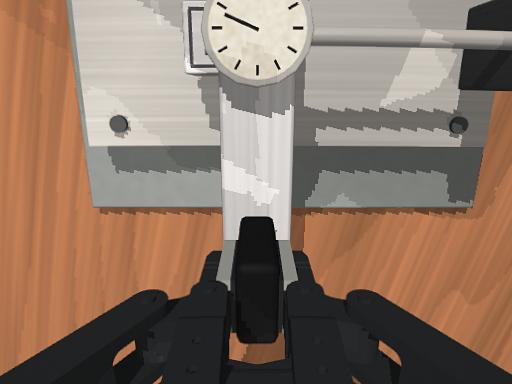

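```bash
python3 - <<'E'
from fit import *
y=np.radians(14.2);E=np.array([[np.cos(y),-np.sin(y)],[np.sin(y),np.cos(y)]])
_,d,i=load('w13')
e=[onz(i,u,v,.077)[:2]@E for u,v in((220,110),(292,110),(222,200),(291,200))]
print('bridge edges',np.array(e)[:,0], 'mid',np.mean(np.array(e)[:,0]))
crop('w8',125,35,185,200,5,'w8p')
im=cv2.imread('pics/s13.png')[150:170,280:310]
cv2.imwrite('pics/s13c.png',cv2.resize(cv2.imread('pics/s13.png')[135:185,265:335],None,fx=10,fy=10,interpolation=cv2.INTER_CUBIC))
E
```

```text
bridge edges [0.50689539 0.53906308 0.5066069  0.53979748] mid 0.5230907121749064
```

View pics/w8p.png

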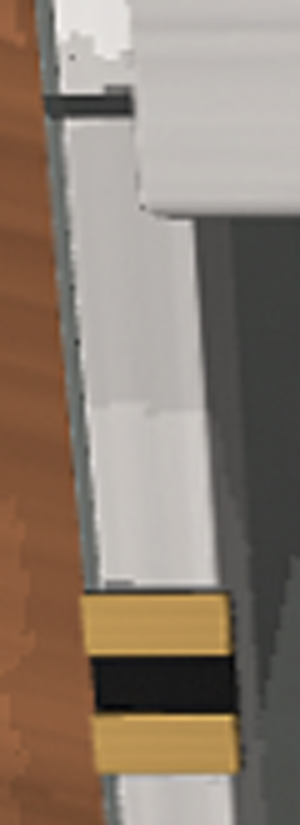

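View pics/s13c.png

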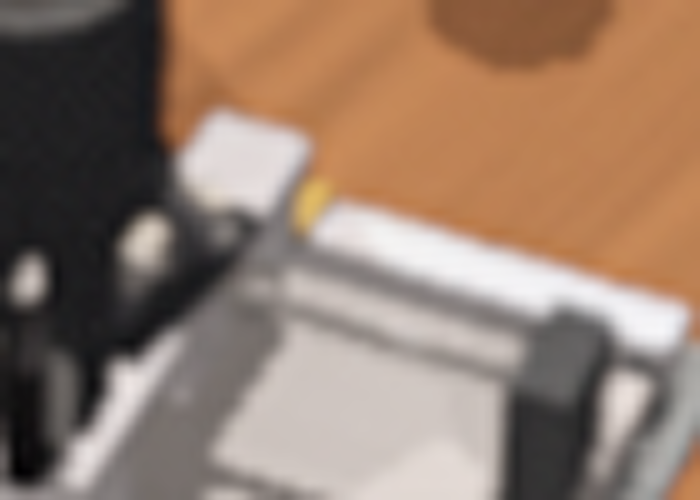

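```bash
python3 - <<'E'
from fit import *
y=np.radians(14.2);E=np.array([[np.cos(y),-np.sin(y)],[np.sin(y),np.cos(y)]])
_,d,i=load('w8');c=(125,35,5)
print(onz(i,*fp(c,164,685),.034)[:2]@E, onz(i,*fp(c,90,105),.036)[:2]@E)
E
```

```text
[0.52378348 0.0180461 ] [0.61327627 0.0219203 ]
```

Emit:
{"fn": "drive_tool", "kwargs": {"commands": "1 0 0 0 0;1 0 0 0 0;1 0 0 0 0;1 0 0 0 0;1 0 0 0 0;1 0 0 0 0;1 0 0 0 0;1 0 0 0 0"}}

```text
t: 15.97
tool_pos: [0.5461, -0.028, 0.0925]
tool_rot: [1.027, 1.313, -1.021]
contact_force: [8.4, 3.3, -3.8]
opening: 0.0154
```

```bash
python3 - <<'E'
from h import *
y=np.radians(14.2);E=np.array([[np.cos(y),-np.sin(y)],[np.sin(y),np.cos(y)]])
o=ctrl.get_obs(); print(o['t'],o['contact_force'],o['opening'],o['tool_pos'][:2]@E,np.abs(o['dq']).max())
ctrl_pic=save('wrist','w14')
_,d,i=load('w14'); print('block top',at(i,d,196,20), at(i,d,192,65))
E
```

```text
15.9667 [ 8.37294657  3.32184433 -3.8246744 ] 0.015374610992829676 [ 0.52253487 -0.16107617] 0.0017068825269733682
block top [0.49390041 0.06783889 0.06172573] [0.49638963 0.04799782 0.06346312]
```

View pics/w14.png

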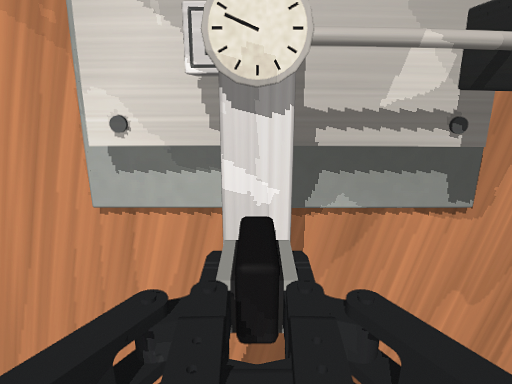

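Second estimate of the distance from pointer to gap is 89.5 mm, and the arm has travelled 89.5 mm. The hold is steady and the block is still flat, so I'm handing in.

```bash
python3 -c "
from station import ctrl
print(ctrl.finish_job())"
```

```text
the job is handed in; nothing more can be done
None
```

I plugged the block into the socket and pulled the bridge out over it by the handle until the pointer stood over the clip's dark gap. I handed the job in at about 16 s, still holding the handle.

- **Block:** The tool came to a hard stop with about 30 N of push. With the gripper clear, the block's top measured 62 mm above the bench, which is its fully-home height. Its yaw was within about 0.1° of the gauge's. During the final hold, two spot readings of the top gave 61.7 and 63.5 mm, the second taken near the block's edge.
- **Bridge:** Two wrist-camera estimates put the pull needed at 89.5 and 89.9 mm, and the arm moved 89.5 mm. The bridge's middle then measured within about 0.7 mm of the gap's middle. The pointer itself could not be seen against the dark gap, so this rests on the measured travel and the bridge position. In the top picture no part of it showed on the brass pads any more.
- **Hold:** I set the grip to 60 N. The tool pose was unchanged over the last 0.7 s, with a pull of about 9 N along the travel, which fits the spring.
- **Bystanders:** No move went near the tin, planing block or composing stick. I did not measure their positions again at the end.

One check disagreed: the first gauge position, from the top and scene cameras, was about 2 to 3 mm off the wrist camera sideways. I used the wrist values.

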